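# Lock the hand scanner away in the stockroom drawer unit

### The job

Lock the hand scanner away for the night: lay it gently in the drawer that stands open, slide that drawer fully shut, and only then turn the lock knob on top of the same unit clockwise (seen from above) as far as it will go. Leave the twin unit beside it locked and shut, and do not shift or knock over the carton, the bottle or the tape dispenser.

Things in the scene. Friction and masses are not known exactly. Their poses are not given: they have to be found in the camera images.
- scanner: Pistol-shaped hand scanner lying on its side, 118 x 100 x 38 mm, 0.25 kg or so. Origin: centre of the underside of its bounding box. Barrel (grey): 118 mm along its x (window at +x), 40 mm wide, at y -50 to -10 mm, 38 mm high. Pistol grip (black): sticks out sideways to y +50 mm, 32 mm wide, at x -50 to -18 mm, 3 to 35 mm high. z up.
- scanner_mid (a point): Centre of the scanner's bounding box, 19 mm above its underside; axes as the scanner's.
- scanner_barrel (a point): Middle of the barrel just ahead of the pistol grip, 19 mm above the underside, at x +8, y -30 mm in the scanner's frame: a good place to grip across the 40 mm barrel.
- unit: The grey steel drawer unit whose drawer stands open: 260 deep (x) x 200 wide (y) x 100 mm high, fixed, on a 5 mm mat, so its top is 105 mm above the table. Origin: centre of its underside; front faces its -x, towards the robot; front plane at x -130 mm. It stands at the left or the right of its twin.
- unit_drawer0 (a joint): How far the open drawer is out, m: 0 fully shut (end stop), starts 0.15 to 0.172, opens towards the unit's -x.
- unit_floor (a point): Centre of that drawer's inner floor, moves with it; x points into the unit, z up. Inside: 215 mm along x (+-107), 158 mm along y (+-79), side walls 6 mm thick, 56 mm high. Only the front part, from x -107 mm for (joint value - 6 mm), is out of the unit and open above. Front panel 15 mm thick, 194 mm wide, top 92 mm above the table.
- unit_drawer0_handle (a point): Middle of that drawer's handle: a horizontal round bar about 10 mm thick and 100 mm long along the unit's y, 35 mm in front of the front panel; moves with the drawer.
- lock (a joint): Angle of the lock knob on the unit whose drawer is open, rad: grows as it turns clockwise seen from above; 0 fully unlocked, 2.5 fully locked (end stop); starts 0.1 to 0.9.
- lock_grip (a point): On that knob's vertical axis, at the height to grip. Black knob: 60 mm disc with an upright bar grip, 57 mm long (along the point's x, turns with the knob), 14 mm thick, top 7 mm above this point, base plate 31 mm below it. White mark on the bar at the point's -x, pointing to the unit's front at joint value 0. The axis is on the unit's centre line, 45 mm behind its front plane.
- twin: The other drawer unit, same as the first, shut and locked. Origin: centre of its underside.
- twin_drawer0 (a joint): Twin's drawer, m: 0 shut. To be left alone.
- twin_lock (a joint): Twin's lock knob, rad, 2.5 locked. To be left alone.
- twin_lock_grip (a point): Grip point of the twin's lock knob.
- carton: Bystander: small cardboard carton, 75 x 95 x 105 mm high, standing on the table in front of the twin. Origin: centre of its underside.
- bottle: Bystander: white plastic bottle, 60 mm in diameter, 170 mm high, standing on top of the twin, behind its knob. Origin: centre of its underside.
- dispenser: Bystander: desk tape dispenser, 140 x 55 mm and 97 mm high, standing on the table at the side away from the scanner. Origin: centre of its underside.

How it is judged:
By the outcome, as a careful person would: the job done as asked, in the order asked, and still so for the second after the job is handed in, with the robot touching nothing.
It also fails if it takes over 69 s, if anything falls off the work surface, if the arm or the gripper's body presses on something with over 40 N, if the wrist force passes 120 N, or if a joint passes its speed limit or range.

### The arm

A 7-joint arm with a two-finger parallel gripper is mounted at the origin on the work surface. World frame = base frame: x ahead of the robot, y to its left, z up, the work surface at z = 0. Lengths are in m, angles in rad, forces in N, time in s.
With the tool pointing down it reaches from about 0.425 to 0.95 m from the base axis. Payload 16.7 kg.
Tool frame: the origin (TCP) lies on the centre line of the jaws, within the pads' length; the fingertips stand 8 mm ahead of it and the grasp point (between the pads) lies 11 mm behind it; z points along the fingers, y is the line along which they close (so a half turn about z gives the same grasp; the last joint's range is limited). The gripper opens to 94 mm and grips with 3 to 60 N. Pads are 16 mm wide; open, the fingers measure 119 mm over their backs; the gripper's body (75 mm by 177 mm) begins 78 mm behind the grasp point.
Start: joints at [-1.476, 0.426, 0.074, 1.606, -0.034, 1.111, -0.067], TCP at [0.163, 0.655, 0.213] pointing down, gripper open.
Joint ranges: [-2.85, 2.85], [-0.5, 2.14], [-1.23, 1.37], [0.21, 2.46], [-1.02, 4.16], [0.16, 2.05], [-2.73, 2.73]. Speed limits (rad/s): [1.89, 1.89, 2.39, 2.39, 3.01, 3.01, 3.01].

### API

Orientations are given as a unit quaternion [w, x, y, z].
In Python, from workcell import readout, eyes, bot, look_for gives the robot as it stands. The module is installed in compiled form; this text tells all that it offers.
- The arm moves only by the tool arm_command, never from a script. Its argument "targets" is a list that holds one entry, the list of rows, each a list of 6 numbers: the shift along the tool's x, y, z each as a share of 0.5 m, from -1 to 1, then the turn, a rotation vector about the tool's x, y, z each as a share of 60 degrees, from -1 to 1. A call has 1 to 10 rows; each row shifts and turns the commanded pose from where the row before left it, along the tool's axes as they then stand; what a row does not reach is not made up. A row lasts 1/8 s, in which the tool goes at most 62.5 mm and 10.7 degrees, less where a joint would pass 70% of its speed; a pose out of reach is approached as far as the arm can. A call with a number of a shift or a turn outside -1 to 1 is refused whole. A call with a gripper value outside its range is refused whole. "jaw" is the opening, from 0 (shut) to 1 (fully open), set as the call begins (left out, the last holds). The fingers move at their own pace and stop on an object; "grip_force" is the grip in N (left out, the last holds). Time passes only in rows, so rows that do not move let the fingers close. It gives the time, the measured TCP pose, the force, the opening and the grip force at its end, in the units of the state.
- readout.read_state(): the state, without advancing time (a new reading comes with each control period).
- eyes.grab_frame(name): name is "scene" or "top" or "wrist"; returns the picture (384x512x3 uint8, red, green, blue); there is no depth.
- eyes.calibration(name): a dict with "K" (3x3 intrinsics, pixels), "k1" (the pictures are not rectified: a ray, as slopes to the right and down, at radius r is drawn at 1 + k1 r^2 times it, then the intrinsics apply), "origin" and "orientation" of the camera in the world; the wrist camera has in their place "hand_eye" (4x4, takes a point from camera to tool coordinates, whose origin is the TCP and whose axes are the flange's). Camera axes: x right, y up, looking along -z (the intrinsics and any distortion apply to the point x, -y, -z); pixel columns grow to the right and rows downward; lengths in m; the calibration is good to about 2 mm. A picture is of the moment at which its call begins: read the wrist's pose just before it. calibration takes no time and is no camera call.
- bot.job_done(): hands the job in; it is judged then, once.
Trained networks look in the newest picture that a camera, given by its name, has taken for a name from the list of things; names that differ only in an ending like _2 or _b are one class to them, and where a whole thing is asked for, a point or a joint stands for the part that bears it (a point fixed in the world has none). Each returns a list of dicts, best first, with "score" (0 to 1); they miss things now and then, are a little off and sometimes report something else, mostly with a low value. They report only what shows in the picture. A call takes as long as a camera call.
- look_for(target, camera): "rect" ([left, top, right, bottom] in pixels, round what is visible of it).
The state is a dict: "time": time; "joints": joint angles; "joint_velocities": joint speeds; "joint_torque": joint torques, N m; "tool_pos": TCP position; "ee_rot": TCP orientation; "contact_force": force on the tool from outside, world axes, zero at the start; "ft_torque": the same for the moment, N m; "opening": finger opening in m; "grip_force": force on a finger pad.
Only numpy, scipy, OpenCV 4.12 (cv2) and the standard library are available. Lean on these libraries where they do the work, as an engineer would, in place of code of your own. Each camera call takes 0.05 s, during which the arm holds its last target. There are 200 camera calls.

## Working session

There is one attempt and no reset: what is moved stays moved. The work goes in short steps, Python scripts to look and compute and a tool call to move; the robot and the scene stay as the last step left them, time stands still between calls to the robot, and variables do not carry over. Pictures are saved under pics/ and viewed, at most 10 in all, crops included, and the job is handed in when it is done.

Besides the shell and the picture viewer there is one more tool, called after "Call:" by a JSON object that holds its "fn" and its "kwargs". arm_command: Moves the arm, as the interface text tells. Shift numbers are shares of 0.5 m and turn numbers shares of 60 degrees, none past 1 either way. Its arguments: {"type":"object","properties":{"targets":{"type":"array","items":{"type":"array","items":{"type":"array","items":{"type":"number"}}}},"jaw":{"type":"number"},"grip_force":{"type":"number"}},"required":["targets"]}

```bash
mkdir -p pics; cat > h.py <<'E'
import numpy as np, cv2
from scipy.spatial.transform import Rotation as R
from workcell import readout, eyes, bot, look_for
def rot(q): return R.from_quat([q[1],q[2],q[3],q[0]])
def campose(n):
    c=eyes.calibration(n)
    if 'hand_eye' in c:
        s=readout.read_state(); H=np.array(c['hand_eye']); r=rot(s['ee_rot']).as_matrix()
        return c, r@H[:3,3]+np.array(s['tool_pos']), r@H[:3,:3]
    o=np.array(c['orientation'])
    return c,np.array(c['origin']),(o if o.shape==(3,3) else rot(o).as_matrix())
def ray(n,px):
    c,o,M=campose(n)
    u=cv2.undistortPoints(np.array([[px]],float),np.array(c['K']),np.array([c['k1'],0,0,0.]))[0,0]
    return o,M@np.array([u[0],-u[1],-1])
def atz(n,px,z):
    o,d=ray(n,px); return o+d*(z-o[2])/d[2]
def proj(n,P):
    c,o,M=campose(n); p=(np.atleast_2d(P)-o)@M; x=p[:,0]/-p[:,2]; y=-p[:,1]/-p[:,2]
    f=1+c['k1']*(x*x+y*y); K=np.array(c['K']); return np.c_[K[0,0]*x*f+K[0,2],K[1,1]*y*f+K[1,2]]
def snap(n,f):
    im=eyes.grab_frame(n); cv2.imwrite('pics/'+f,im[:,:,::-1]); return im
E
python3 - <<'E'
from h import *
np.set_printoptions(precision=4,suppress=True)
ims=[snap(n,n+'0.png') for n in('scene','top')]
for n in('scene','top'):
    print(n,eyes.calibration(n)['origin'],eyes.calibration(n)['k1'])
    for t in ['scanner','unit','unit_drawer0_handle','lock','twin','carton','bottle','dispenser','lock_grip']:
        print(t,[(np.round(d['rect'],1).tolist(),round(d['score'],2)) for d in look_for(t,n)[:2]])
cv2.imwrite('pics/top0b.png',cv2.resize(ims[1][:,:,::-1],(800,600),interpolation=cv2.INTER_CUBIC))
s=readout.read_state();print(s['time'],s['tool_pos'],s['ee_rot'],s['opening'])
E
```

```text
scene [ 1.3741 -0.3029  0.6247] -0.0416942664801805
scanner [([343.1, 162.4, 387.1, 190.3], 0.96), ([300.9, 140.7, 330.4, 218.3], 0.2)]
unit [([173.6, 163.6, 312.3, 317.6], 0.83)]
unit_drawer0_handle [([175.4, 163.0, 255.8, 205.3], 0.76), ([79.3, 182.3, 137.8, 237.4], 0.16)]
lock [([220.0, 185.3, 243.7, 213.7], 0.78)]
twin [([268.2, 176.1, 400.5, 290.2], 0.74)]
carton [([266.3, 149.9, 307.8, 188.5], 0.62)]
bottle [([299.5, 141.6, 331.0, 217.2], 0.72)]
dispenser [([80.0, 184.0, 137.1, 234.2], 0.9)]
lock_grip [([217.5, 183.9, 243.2, 211.6], 0.88), ([267.4, 149.6, 309.4, 190.5], 0.6)]
top [ 0.5385 -0.0067  1.3343] -0.05083173075487921
scanner [([100.2, 197.0, 144.6, 233.1], 0.61)]
unit [([196.4, 157.3, 215.5, 183.5], 0.71), ([244.0, 103.6, 317.6, 259.3], 0.56)]
unit_drawer0_handle [([242.5, 184.2, 306.9, 260.3], 0.89)]
lock [([269.2, 163.0, 289.3, 184.8], 0.74)]
twin [([175.5, 100.4, 246.5, 198.7], 0.58)]
carton [([190.1, 213.2, 224.9, 245.1], 0.56)]
bottle [([211.3, 129.4, 228.7, 157.4], 0.94)]
dispenser [([345.9, 222.9, 392.2, 258.6], 0.89)]
lock_grip [([271.0, 165.2, 289.3, 183.6], 0.53)]
1.0 [0.1629 0.655  0.2134] [-0.      0.1216  0.9926 -0.0001] 0.0937907425115853
```

View pics/top0b.png

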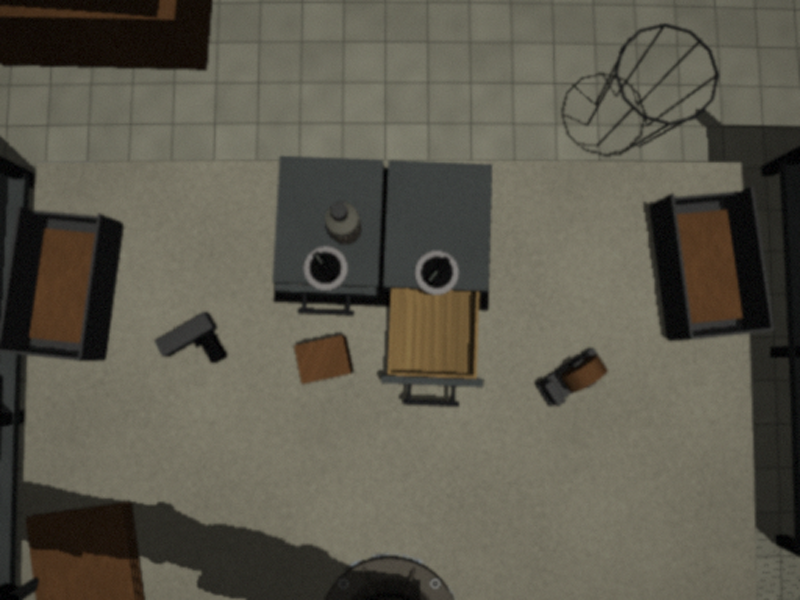

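View pics/scene0.png

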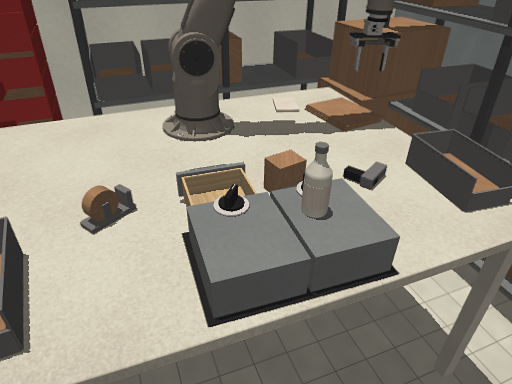

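The views show the open drawer on the right-hand unit (small top picture: knob at about 279,174). Scanner is at about (122,215) with its window end to the lower left, carton at (207,229), and bottle on the twin.

```bash
python3 - <<'E'
from h import *
np.set_printoptions(precision=4,suppress=True)
im=cv2.imread('pics/top0.png')
a=cv2.resize(im[190:240,90:155],(780,600),interpolation=cv2.INTER_CUBIC)
g=cv2.cvtColor(im,cv2.COLOR_BGR2GRAY)[190:240,90:155]
m=(g<np.median(g)*0.68).astype(np.uint8)
n,l,st,c=cv2.connectedComponentsWithStats(m); k=1+np.argmax(st[1:,4])
ys,xs=np.where(l==k); print(st[k],c[k],cv2.minAreaRect(np.c_[xs,ys].astype(np.float32)))
cv2.imwrite('pics/a.png',np.clip(a*1.8,0,255).astype(np.uint8))
# unit geometry at top, z known (800x600 px /1.5625)
f=lambda x,y,z:print((x,y,z),atz('top',(x/1.5625,y/1.5625),z))
for p in [(388,162,.105),(491,166,.105),(387,289,.105),(489,291,.105),(279,157,.105),(383,160,.105),(276,287,.105)]: f(*p)
f(437,272,.14); f(380,376,.092);f(483,381,.092);f(404,401,.06);f(457,403,.06);f(122*1.5625,215*1.5625,.03)
f(207*1.5625,229*1.5625,.08)
E
```

```text
[  9  10  47  32 782] [33.8133 26.1407] ((32.60000228881836, 31.200000762939453), (32.199378967285156, 39.35479736328125), 63.43495178222656)
(388, 162, 0.105) [0.9105 0.0007 0.105 ]
(491, 166, 0.105) [ 0.9033 -0.1977  0.105 ]
(387, 289, 0.105) [0.6648 0.0023 0.105 ]
(489, 291, 0.105) [ 0.6612 -0.1908  0.105 ]
(279, 157, 0.105) [0.9205 0.2109 0.105 ]
(383, 160, 0.105) [0.9145 0.0104 0.105 ]
(276, 287, 0.105) [0.6685 0.2124 0.105 ]
(437, 272, 0.14) [ 0.6928 -0.09    0.14  ]
(380, 376, 0.092) [0.5008 0.0154 0.092 ]
(483, 381, 0.092) [ 0.4913 -0.1796  0.092 ]
(404, 401, 0.06) [ 0.4516 -0.0306  0.06  ]
(457, 403, 0.06) [ 0.4477 -0.1333  0.06  ]
(190.625, 335.9375, 0.03) [0.5779 0.3959 0.03  ]
(323.4375, 357.8125, 0.08) [0.535 0.124 0.08 ]
```

View pics/a.png

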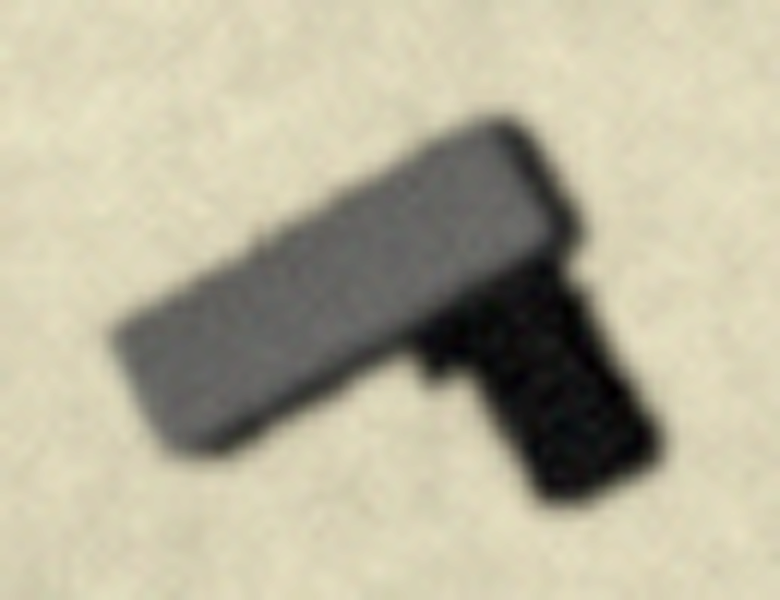

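Crop: barrel top-face corners at crop px (112,335), (500,115), (555,225), (180,450). Grip is at the lower right, so scanner +x points to the lower left.

```bash
cat >> h.py <<'E'
from scipy.spatial.transform import Slerp
def plan(pos,yawy,n,spin=0):
    """rows to go to TCP pos, pointing down, tool y at world angle yawy (deg)"""
    s=readout.read_state(); p=np.array(s['tool_pos']); r0=rot(s['ee_rot'])
    a=np.radians(yawy); y=np.array([np.cos(a),np.sin(a),0]); z=np.array([0,0,-1.]); x=np.cross(y,z)
    r1=R.from_matrix(np.c_[x,y,z]); rv=(r0.inv()*r1).as_rotvec(); ang=np.linalg.norm(rv)
    if spin and rv[2]*spin<0: rv=rv*(1-2*np.pi/ang)
    print('at',p.round(4),'yawy',np.degrees(np.arctan2(*r0.as_matrix()[[1,0],1])).round(1),'turn',np.degrees(rv).round(1),'t',round(s['time'],2),'j',np.round(s['joints'],2))
    rows=[]
    for k in range(n):
        rk=r0*R.from_rotvec(rv*k/n)
        rows.append(np.r_[rk.inv().apply((np.array(pos)-p)/n)/.5, rv/n/np.radians(60)].round(4).tolist())
    print(rows, 'max',np.abs(rows)[:,:3].max(),np.abs(rows)[:,3:].max())
E
python3 - <<'E'
from h import *
C=np.array([(112,335),(500,115),(555,225),(180,450)],float)
P=np.array([atz('top',(90+(x+.5)/12-.5,190+(y+.5)/12-.5),.038) for x,y in C]); print(P)
L=[np.linalg.norm(P[i]-P[(i+1)%4]) for i in range(4)]; print(L)
d=(P[0]-P[1]+P[3]-P[2]); th=np.degrees(np.arctan2(d[1],d[0])); c=P.mean(0)
u=d/np.linalg.norm(d); g=c+.008*u; print('th',th,'centre barrel',c,'grip',g)
plan([g[0],g[1],.2],th-90,8)
E
```

```text
[[0.56988523 0.46593716 0.038     ]
 [0.62719342 0.36569114 0.038     ]
 [0.59863452 0.35069037 0.038     ]
 [0.54018483 0.44732365 0.038     ]]
[np.float64(0.11547075034656332), np.float64(0.032258864970266615), np.float64(0.11293518753305018), np.float64(0.035051059700752264)]
th 120.45398344131159 centre barrel [0.5839745  0.40741058 0.038     ] grip [0.57991973 0.41430687 0.038     ]
at [0.1629 0.655  0.2134] yawy 76.0 turn [-0.  -0.  45.6] t 1.0 j [-1.48  0.43  0.07  1.61 -0.03  1.11 -0.07]
[[-0.1157, -0.0332, 0.0034, -0.0, -0.0, 0.0949], [-0.1184, -0.0216, 0.0034, -0.0, -0.0, 0.0949], [-0.12, -0.0097, 0.0034, -0.0, -0.0, 0.0949], [-0.1203, 0.0022, 0.0034, -0.0, -0.0, 0.0949], [-0.1195, 0.0142, 0.0034, -0.0, -0.0, 0.0949], [-0.1175, 0.026, 0.0034, -0.0, -0.0, 0.0949], [-0.1144, 0.0375, 0.0034, -0.0, -0.0, 0.0949], [-0.1101, 0.0487, 0.0034, -0.0, -0.0, 0.0949]] max 0.1203 0.0949
```

Call:
{"fn": "arm_command", "kwargs": {"targets": [[[-0.092,-0.027,0.003,0,0,0.076],[-0.094,-0.018,0.003,0,0,0.076],[-0.095,-0.009,0.003,0,0,0.076],[-0.096,0,0.003,0,0,0.076],[-0.096,0.009,0.003,0,0,0.076],[-0.095,0.017,0.003,0,0,0.076],[-0.094,0.025,0.003,0,0,0.076],[-0.091,0.034,0.003,0,0,0.076],[-0.089,0.041,0.003,0,0,0.076],[-0.085,0.05,0.003,0,0,0.076]]], "jaw": 1}}

```text
time: 2.25
tool_pos: [0.5943, 0.4339, 0.1985]
ee_rot: [-0.0, 0.498, 0.867, 0.0]
contact_force: [0.4, 0.6, 0.2]
opening: 0.0942
grip_force: 0.0
```

Call:
{"fn": "arm_command", "kwargs": {"targets": [[[0,0,0,0,0,0],[0,0,0,0,0,0]]]}}

```text
time: 2.5
tool_pos: [0.5927, 0.4349, 0.1982]
ee_rot: [-0.0, 0.497, 0.868, -0.0]
contact_force: [-1.6, 0.8, -0.5]
opening: 0.094
grip_force: 0.0
```

```bash
python3 - <<'E'
from h import *
im=snap('wrist','w1.png')
for d in look_for('scanner','wrist')[:2]: print(d)
# predicted corners
c=np.array([.58397,.40741]); a=np.radians(120.45); u=np.array([np.cos(a),np.sin(a)]); v=np.array([-u[1],u[0]])
pts=[np.r_[c+sx*.059*u+sy*.02*v,.038] for sx,sy in [(1,-1),(-1,-1),(-1,1),(1,1)]]
q=proj('wrist',np.array(pts)); print(q.round(1))
vis=im[:,:,::-1].copy(); cv2.polylines(vis,[q.round().astype(int)],True,(0,0,255),1); cv2.imwrite('pics/w1o.png',vis)
plan([.57992,.41431,.2],30.45,1)
E
```

```text
{'rect': [178.0, 138.6, 261.1, 230.2], 'score': 0.74}
[[256.  144. ]
 [255.9 233.8]
 [225.6 233.7]
 [222.6 144. ]]
at [0.592  0.4357 0.1985] yawy 30.5 turn [-0.  -0.   0.1] t 2.6 j [-0.95  0.56  0.35  1.48 -0.2   1.14 -0.03]
[[-0.0246, -0.0425, -0.0031, -0.0002, -0.0006, 0.0015]] max 0.0425 0.0015
```

View pics/w1o.png

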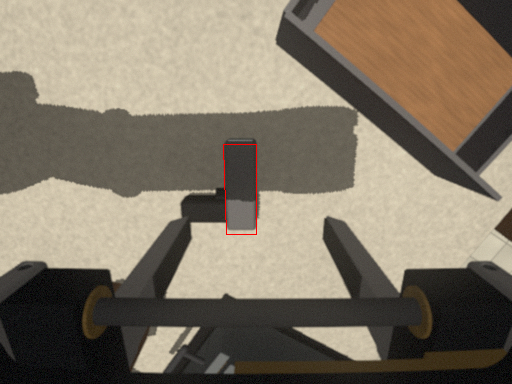

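The wrist view confirms the estimate: the red outline falls on the barrel (px 225–257, 140–231), with the real barrel about 3 px further up.

```bash
python3 - <<'E'
from h import *
plan([.5786,.4165,.1],30.45,5)
E
```

```text
at [0.592  0.4357 0.1985] yawy 30.5 turn [-0.  -0.   0.1] t 2.6 j [-0.95  0.56  0.35  1.48 -0.2   1.14 -0.03]
[[-0.0039, -0.0085, 0.0394, -0.0, -0.0001, 0.0003], [-0.0039, -0.0085, 0.0394, -0.0, -0.0001, 0.0003], [-0.0039, -0.0085, 0.0394, -0.0, -0.0001, 0.0003], [-0.0039, -0.0085, 0.0394, -0.0, -0.0001, 0.0003], [-0.0039, -0.0085, 0.0394, -0.0, -0.0001, 0.0003]] max 0.0394 0.0003
```

Call:
{"fn": "arm_command", "kwargs": {"targets": [[[-0.004,-0.0085,0.04,0,0,0],[-0.004,-0.0085,0.04,0,0,0],[-0.004,-0.0085,0.04,0,0,0],[-0.004,-0.0085,0.04,0,0,0],[-0.004,-0.0085,0.04,0,0,0],[0,0,0,0,0,0],[0,0,0,0,0,0],[0,0,0,0,0,0]]]}}

```text
time: 3.6
tool_pos: [0.5801, 0.4159, 0.0995]
ee_rot: [0.0, 0.497, 0.868, 0.001]
contact_force: [0.0, 0.2, -0.8]
opening: 0.094
grip_force: 0.0
```

```bash
python3 - <<'E'
from h import *
plan([.5786,.4165,.014],30.45,6)
E
```

```text
at [0.5801 0.4159 0.0995] yawy 30.5 turn [ 0.1 -0.   0. ] t 3.6 j [-0.93  0.61  0.32  1.62 -0.23  0.95 -0.  ]
[[0.0004, -0.0004, 0.0285, 0.0002, -0.0001, 0.0], [0.0004, -0.0004, 0.0285, 0.0002, -0.0001, 0.0], [0.0004, -0.0004, 0.0285, 0.0002, -0.0001, 0.0], [0.0004, -0.0003, 0.0285, 0.0002, -0.0001, 0.0], [0.0004, -0.0003, 0.0285, 0.0002, -0.0001, 0.0], [0.0004, -0.0003, 0.0285, 0.0002, -0.0001, 0.0]] max 0.0285 0.0002
```

Call:
{"fn": "arm_command", "kwargs": {"targets": [[[0,0,0.03,0,0,0],[0,0,0.03,0,0,0],[0,0,0.03,0,0,0],[0,0,0.03,0,0,0],[0,0,0.03,0,0,0],[0,0,0.021,0,0,0],[0,0,0,0,0,0],[0,0,0,0,0,0]]]}}

```text
time: 4.6
tool_pos: [0.5801, 0.4154, 0.0134]
ee_rot: [0.0, 0.497, 0.868, 0.0]
contact_force: [1.0, -0.0, 0.5]
opening: 0.094
grip_force: 0.0
```

Call:
{"fn": "arm_command", "kwargs": {"targets": [[[0,0,0,0,0,0],[0,0,0,0,0,0],[0,0,0,0,0,0],[0,0,0,0,0,0],[0,0,0,0,0,0],[0,0,0,0,0,0],[0,0,0,0,0,0],[0,0,0,0,0,0]]], "jaw": 0, "grip_force": 15}}

```text
time: 5.6
tool_pos: [0.5798, 0.4153, 0.013]
ee_rot: [-0.0, 0.497, 0.868, -0.0]
contact_force: [0.7, 0.2, -0.2]
opening: 0.0398
grip_force: 15.0
```

Call:
{"fn": "arm_command", "kwargs": {"targets": [[[0,0,-0.03,0,0,0],[0,0,-0.07,0,0,0],[0,0,-0.08,0,0,0],[0,0,-0.08,0,0,0],[0,0,-0.07,0,0,0],[0,0,-0.06,0,0,0],[0,0,0,0,0,0],[0,0,0,0,0,0]]]}}

```text
time: 6.6
tool_pos: [0.5793, 0.4151, 0.2074]
ee_rot: [-0.0, 0.497, 0.868, -0.0]
contact_force: [0.5, -0.3, -2.0]
opening: 0.0398
grip_force: 15.0
```

```bash
python3 - <<'E'
from h import *
im=snap('wrist','w2.png'); print(readout.read_state()['tool_pos'])
t=snap('top','t2.png')
c=t[90:270,165:340]
cv2.imwrite('pics/t2c.png',np.clip(cv2.resize(c[:,:,::-1],(583,600),interpolation=cv2.INTER_CUBIC)*1.6,0,255).astype(np.uint8))
E
```

```text
[0.57918866 0.41489897 0.20687741]
```

View pics/t2c.png

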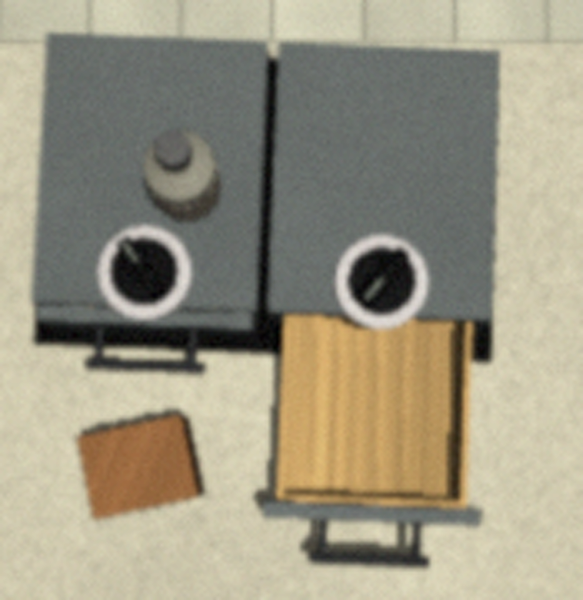

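The zoomed top view shows the drawer empty, and the knob's mark at about (373,290) against centre (382,281), so the lock is near 0.8 rad. The twin's mark points upper left, as it should when locked.

```bash
cat >> h.py <<'E'
def U(p,v):  # unit frame -> world; p=[x,y,yaw]
    c,s=np.cos(p[2]),np.sin(p[2]); v=np.atleast_2d(v); return np.c_[p[0]+c*v[:,0]-s*v[:,1],p[1]+s*v[:,0]+c*v[:,1],v[:,2]]
E
python3 - <<'E'
from h import *
from scipy.optimize import least_squares
np.set_printoptions(precision=4,suppress=True)
px=np.array([(281,42),(498,51),(268,312),(490,320),(382,281),(262,513),(478,523),(312,557),(427,562)],float)
px=np.c_[165+(px[:,0]+.5)/3.333-.5,90+(px[:,1]+.5)/3.333-.5]
def model(p):
    q=p[3]
    v=[(.13,.1,.105),(.13,-.1,.105),(-.13,.1,.105),(-.13,-.1,.105),(-.085,0,.108),(-.139-q,.097,.092),(-.139-q,-.097,.092),(-.174-q,.05,.055),(-.174-q,-.05,.055)]
    return proj('top',U(p,v))
r=least_squares(lambda p:(model(p)-px).ravel(),[.79,-.095,-.03,.16],loss='soft_l1')
p=r.x; print('unit',p); print(model(p)-px)
K=U(p,[-.085,0,.136]); print('knob',K); m=atz('top',(165+373/3.333,90+290/3.333),.143); c=atz('top',(165+382/3.333,90+281/3.333),.108)
d=m-K[0]; print('mark dir deg',np.degrees(np.arctan2(d[1],d[0])),d, c)
np.save('unit.npy',p)
E
```

```text
unit [ 0.7844 -0.094  -0.0413  0.1599]
[[-0.5599 -1.1171]
 [ 0.6701 -0.9223]
 [-0.4117  3.7934]
 [ 0.5853  4.2394]
 [-0.159  -0.7273]
 [ 0.0024  0.8425]
 [ 0.7432  0.5337]
 [ 0.1824 -0.626 ]
 [-1.4458 -0.782 ]]
knob [[ 0.6995 -0.0905  0.136 ]]
mark dir deg 150.63043815810582 [-0.0155  0.0087  0.007 ] [ 0.6963 -0.092   0.108 ]
```

```bash
python3 - <<'E'
from h import *
from scipy.optimize import least_squares
np.set_printoptions(precision=4,suppress=True)
px=np.array([(281,42),(498,51),(268,312),(490,320),(382,281),(262,513),(478,523),(312,557),(427,562)],float)
px=np.c_[165+(px[:,0]+.5)/3.333-.5,90+(px[:,1]+.5)/3.333-.5]
def model(p):
    q=p[3]
    v=[(.13,.1,.105),(.13,-.1,.105),(-.121,.1,.105),(-.121,-.1,.105),(-.085,0,.108),(-.13-q,.097,.092),(-.13-q,-.097,.092),(-.165-q,.05,.055),(-.165-q,-.05,.055)]
    return proj('top',U(p,v))
r=least_squares(lambda p:(model(p)-px).ravel(),[.79,-.095,-.03,.16])
p=r.x; print('unit',p,'yawdeg',np.degrees(p[2])); print((model(p)-px).round(1).tolist())
q=p[3]; K=U(p,[-.085,0,.136]); print('knob',K,'front inner',U(p,[-.115-q,0,0]),'floor',U(p,[-.008-q,0,0]),'edge',U(p,[-.121,0,0]),'handle',U(p,[-.165-q,0,.055]))
np.save('unit.npy',p)
# place: exposed centre; scanner x along -unit x, y along -unit y
yw=np.degrees(p[2])
# scanner bbox centre at exposed middle, barrel centre then at unit y +0.03 ; shift -.006 y ; grip point x-0.008
xm=-.115-q+(q-.006)/2
T=U(p,[xm-.006,.030-.006,.2])[0]; print('T',T)
plan(T,90+yw,10)
E
```

```text
unit [ 0.784  -0.0939 -0.04    0.1685] yawdeg -2.2915337072951703
[[-0.7, -0.9], [0.6, -0.8], [-0.3, 1.0], [0.7, 1.3], [-0.2, -0.6], [0.1, 0.9], [0.8, 0.5], [0.3, -0.6], [-1.3, -0.8]]
knob [[ 0.699  -0.0905  0.136 ]] front inner [[ 0.5007 -0.0826  0.    ]] floor [[ 0.6076 -0.0868  0.    ]] edge [[ 0.6631 -0.0891  0.    ]] handle [[ 0.4507 -0.0806  0.055 ]]
T [ 0.5768 -0.0616  0.2   ]
at [0.5792 0.4149 0.2067] yawy 30.4 turn [ -0.1  -0.  -57.3] t 6.7 j [-0.96  0.51  0.36  1.53 -0.19  1.14 -0.03]
[[-0.0819, -0.0487, 0.0015, -0.0002, -0.0001, -0.0955], [-0.0767, -0.0566, 0.0015, -0.0002, -0.0001, -0.0955], [-0.0706, -0.064, 0.0015, -0.0002, -0.0001, -0.0955], [-0.0639, -0.0707, 0.0014, -0.0002, -0.0001, -0.0955], [-0.0565, -0.0767, 0.0014, -0.0002, -0.0001, -0.0955], [-0.0486, -0.082, 0.0014, -0.0002, -0.0001, -0.0955], [-0.0402, -0.0864, 0.0014, -0.0002, -0.0001, -0.0955], [-0.0313, -0.09, 0.0014, -0.0002, -0.0001, -0.0955], [-0.0222, -0.0927, 0.0014, -0.0002, -0.0001, -0.0955], [-0.0128, -0.0944, 0.0014, -0.0002, -0.0001, -0.0955]] max 0.0944 0.0955
```

Call:
{"fn": "arm_command", "kwargs": {"targets": [[[-0.082,-0.049,0.001,0,0,-0.096],[-0.077,-0.057,0.001,0,0,-0.096],[-0.071,-0.064,0.001,0,0,-0.096],[-0.064,-0.071,0.001,0,0,-0.096],[-0.057,-0.077,0.001,0,0,-0.096],[-0.049,-0.082,0.001,0,0,-0.096],[-0.04,-0.086,0.001,0,0,-0.096],[-0.031,-0.09,0.001,0,0,-0.096],[-0.022,-0.093,0.001,0,0,-0.095],[-0.013,-0.094,0.001,0,0,-0.095]]]}}

```text
time: 7.95
tool_pos: [0.5779, -0.0634, 0.2022]
ee_rot: [-0.001, 0.017, 1.0, -0.0]
contact_force: [1.3, -0.2, -1.6]
opening: 0.04
grip_force: 15.0
```

Call:
{"fn": "arm_command", "kwargs": {"targets": [[[0,0,0,0,0,0],[0,0,0,0,0,0],[0,0,0,0,0,0]]]}}

```text
time: 8.32
tool_pos: [0.5785, -0.0606, 0.2026]
ee_rot: [-0.0, 0.018, 1.0, 0.0]
contact_force: [0.0, -0.8, -2.5]
opening: 0.0399
grip_force: 15.0
```

```bash
python3 - <<'E'
from h import *
p=np.load('unit.npy'); q=p[3]
im=snap('wrist','w3.png')
v=[(-.115-q,.079,.08),(-.115-q,-.079,.08),(-.121,-.079,.08),(-.121,.079,.08)]
A=proj('wrist',U(p,v)); B=proj('wrist',U(p,[(-.13-q,.097,.092),(-.13-q,-.097,.092)])); C=proj('wrist',U(p,[(-.121,.1,.105),(-.121,-.1,.105)]))
vis=im[:,:,::-1].copy()
for a,col in((A,(0,0,255)),(B,(0,255,0)),(C,(255,0,0))): cv2.polylines(vis,[a.round().astype(int)],len(a)>2,col,1)
cv2.imwrite('pics/w3o.png',vis)
xm=-.115-q+(q-.006)/2
plan(U(p,[xm-.006,.024,.12])[0],90+np.degrees(p[2]),5)
E
```

```text
at [ 0.5786 -0.0606  0.2027] yawy 88.0 turn [ 0.  -0.   0.3] t 8.38 j [-0.27  0.29  0.32  1.85 -0.11  1.02  1.63]
[[0.0007, -0.0004, 0.0331, 0.0, -0.0001, 0.0009], [0.0007, -0.0004, 0.0331, 0.0, -0.0001, 0.0009], [0.0007, -0.0004, 0.0331, 0.0, -0.0001, 0.0009], [0.0007, -0.0004, 0.0331, 0.0, -0.0001, 0.0009], [0.0007, -0.0004, 0.0331, 0.0, -0.0001, 0.0009]] max 0.0331 0.0009
```

View pics/w3o.png

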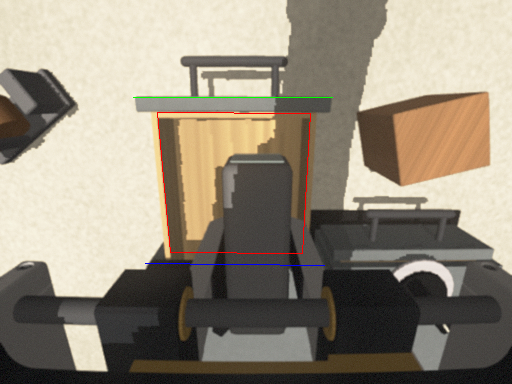

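The overlay matches the drawer (red: interior; green: panel edge). The scanner is above the opening with its window towards the front.

Call:
{"fn": "arm_command", "kwargs": {"targets": [[[0,0,0.04,0,0,0.004],[0.003,0,0.05,0,0,0],[0,0,0.05,0,0,0],[0,0,0.05,0,0,0],[0,0,0.04,0,0,0],[0,0,0.03,0,0,0],[0,0,0.015,0,0,0],[0,0,0,0,0,0],[0,0,0,0,0,0]]]}}

```text
time: 9.5
tool_pos: [0.5775, -0.0619, 0.0661]
ee_rot: [0.0, 0.02, 1.0, 0.0]
contact_force: [0.2, 0.3, -2.6]
opening: 0.04
grip_force: 15.0
```

Call:
{"fn": "arm_command", "kwargs": {"targets": [[[0,0,0.004,0,0,0],[0,0,0.004,0,0,0],[0,0,0.004,0,0,0],[0,0,0,0,0,0]]]}}

```text
time: 10.0
tool_pos: [0.577, -0.0619, 0.0593]
ee_rot: [-0.0, 0.02, 1.0, -0.0]
contact_force: [-0.3, 0.7, -2.5]
opening: 0.0399
grip_force: 15.0
```

Call:
{"fn": "arm_command", "kwargs": {"targets": [[[0,0,0.004,0,0,0],[0,0,0.004,0,0,0],[0,0,0.004,0,0,0],[0,0,0,0,0,0]]]}}

```text
time: 10.5
tool_pos: [0.577, -0.0619, 0.0533]
ee_rot: [-0.0, 0.02, 1.0, -0.0]
contact_force: [0.1, -0.8, -2.6]
opening: 0.0399
grip_force: 15.0
```

Call:
{"fn": "arm_command", "kwargs": {"targets": [[[0,0,0.004,0,0,0],[0,0,0.004,0,0,0],[0,0,0,0,0,0]]]}}

```text
time: 10.88
tool_pos: [0.577, -0.0618, 0.0493]
ee_rot: [-0.0, 0.02, 1.0, -0.0]
contact_force: [-0.2, 0.1, -2.4]
opening: 0.04
grip_force: 15.0
```

Call:
{"fn": "arm_command", "kwargs": {"targets": [[[0,0,0.004,0,0,0],[0,0,0.004,0,0,0],[0,0,0,0,0,0]]]}}

```text
time: 11.25
tool_pos: [0.5769, -0.0618, 0.0453]
ee_rot: [-0.0, 0.02, 1.0, -0.0]
contact_force: [0.4, 0.1, -1.9]
opening: 0.04
grip_force: 15.0
```

Call:
{"fn": "arm_command", "kwargs": {"targets": [[[0,0,0.003,0,0,0],[0,0,0.003,0,0,0],[0,0,0,0,0,0]]]}}

```text
time: 11.62
tool_pos: [0.577, -0.0618, 0.0423]
ee_rot: [-0.0, 0.02, 1.0, -0.0]
contact_force: [-0.3, 0.2, -2.0]
opening: 0.0399
grip_force: 15.0
```

Call:
{"fn": "arm_command", "kwargs": {"targets": [[[0,0,0.003,0,0,0],[0,0,0.003,0,0,0],[0,0,0,0,0,0]]]}}

```text
time: 12.0
tool_pos: [0.5776, -0.0619, 0.0398]
ee_rot: [0.0, 0.02, 1.0, 0.0]
contact_force: [1.5, 0.1, 2.3]
opening: 0.0401
grip_force: 15.0
```

Call:
{"fn": "arm_command", "kwargs": {"targets": [[[0,0,0.003,0,0,0],[0,0,0.003,0,0,0],[0,0,0,0,0,0]]]}}

```text
time: 12.38
tool_pos: [0.5789, -0.0619, 0.0379]
ee_rot: [0.002, 0.02, 1.0, 0.0]
contact_force: [0.8, -0.3, 16.3]
opening: 0.0399
grip_force: 15.0
```

Call:
{"fn": "arm_command", "kwargs": {"targets": [[[0,0,-0.003,0,0,0],[0,0,-0.003,0,0,0],[0,0,0,0,0,0]]]}}

```text
time: 12.75
tool_pos: [0.5769, -0.0618, 0.0394]
ee_rot: [-0.0, 0.02, 1.0, -0.0]
contact_force: [0.3, 0.2, -2.2]
opening: 0.0402
grip_force: 15.0
```

Call:
{"fn": "arm_command", "kwargs": {"targets": [[[0,0,0,0,0,0],[0,0,0,0,0,0],[0,0,0,0,0,0],[0,0,0,0,0,0]]], "jaw": 0.6}}

```text
time: 13.25
tool_pos: [0.5771, -0.0619, 0.0395]
ee_rot: [-0.0, 0.02, 1.0, -0.0]
contact_force: [0.5, -0.9, 0.7]
opening: 0.0567
grip_force: 0.0
```

Call:
{"fn": "arm_command", "kwargs": {"targets": [[[0,0,-0.02,0,0,0],[0,0,-0.04,0,0,0],[0,0,-0.06,0,0,0],[0,0,-0.07,0,0,0],[0,0,-0.08,0,0,0],[0,0,-0.07,0,0,0],[0,0,0,0,0,0],[0,0,0,0,0,0]]]}}

```text
time: 14.25
tool_pos: [0.5768, -0.0618, 0.2095]
ee_rot: [-0.0, 0.02, 1.0, 0.0]
contact_force: [-0.6, 1.0, -0.6]
opening: 0.0564
grip_force: 0.0
```

```bash
python3 - <<'E'
from h import *
snap('wrist','w4.png')
p=np.load('unit.npy'); q=p[3]
print(U(p,[-.165-q,0,.055]))
plan(U(p,[-.165-q-.06,0,.2])[0],90+np.degrees(p[2]),5)
E
```

```text
[[ 0.45073632 -0.08055943  0.055     ]]
at [ 0.5766 -0.0618  0.209 ] yawy 87.7 turn [-0.  -0.1 -0. ] t 14.3 j [-0.27  0.28  0.33  1.84 -0.11  1.03  1.63]
[[0.074, -0.0096, 0.0037, -0.0, -0.0002, -0.0001], [0.074, -0.0095, 0.0036, -0.0, -0.0002, -0.0001], [0.074, -0.0095, 0.0036, -0.0, -0.0002, -0.0001], [0.074, -0.0095, 0.0036, -0.0, -0.0002, -0.0001], [0.074, -0.0095, 0.0036, -0.0, -0.0002, -0.0001]] max 0.074 0.0002
```

View pics/w4.png

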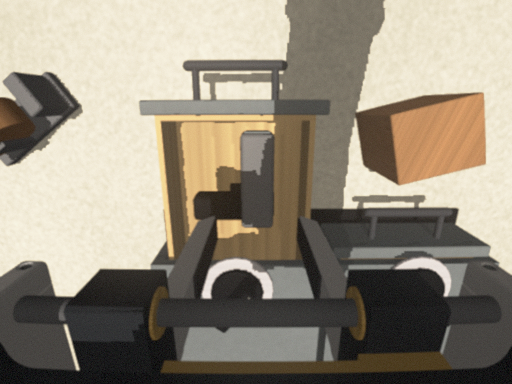

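The scanner lies flat inside the opening (px 195–272, 130–228), clear of the walls. Next: close the fingers, enter between bar and panel from above, and push.

```bash
python3 - <<'E'
from h import *
p=np.load('unit.npy'); q=p[3]
plan(U(p,[-.13-q-.015,0,.13])[0],90+np.degrees(p[2]),5)
E
```

```text
at [ 0.5766 -0.0618  0.209 ] yawy 87.7 turn [-0.  -0.1 -0. ] t 14.3 j [-0.27  0.28  0.33  1.84 -0.11  1.03  1.63]
[[0.042, -0.0095, 0.0316, -0.0, -0.0002, -0.0001], [0.042, -0.0095, 0.0316, -0.0, -0.0002, -0.0001], [0.042, -0.0095, 0.0316, -0.0, -0.0002, -0.0001], [0.042, -0.0095, 0.0316, -0.0, -0.0002, -0.0001], [0.042, -0.0095, 0.0316, -0.0, -0.0002, -0.0001]] max 0.042 0.0002
```

Call:
{"fn": "arm_command", "kwargs": {"targets": [[[0.042,-0.01,0.03,0,0,0],[0.042,-0.01,0.03,0,0,0],[0.042,-0.01,0.03,0,0,0],[0.042,-0.009,0.03,0,0,0],[0.042,-0.009,0.03,0,0,0],[0,0,0,0,0,0],[0,0,0,0,0,0],[0,0,0,0,0,0]]], "jaw": 0}}

```text
time: 15.3
tool_pos: [0.472, -0.0814, 0.1347]
ee_rot: [0.0, 0.02, 1.0, -0.0]
contact_force: [0.5, 0.3, -0.3]
opening: 0.0006
grip_force: 0.0
```

```bash
python3 - <<'E'
from h import *
p=np.load('unit.npy'); q=p[3]
plan(U(p,[-.13-q-.015,0,.077])[0],90+np.degrees(p[2]),1)
E
```

```text
at [ 0.472  -0.0814  0.1347] yawy 87.7 turn [-0.  0. -0.] t 15.3 j [-0.25  0.21  0.33  2.13 -0.09  0.82  1.66]
[[0.0026, 0.0001, 0.1155, -0.0001, 0.0005, -0.0004]] max 0.1155 0.0005
```

Call:
{"fn": "arm_command", "kwargs": {"targets": [[[0.003,0,0.02,0,0,0],[0,0,0.025,0,0,0],[0,0,0.025,0,0,0],[0,0,0.025,0,0,0],[0,0,0.02,0,0,0],[0,0,0,0,0,0],[0,0,0,0,0,0]]]}}

```text
time: 16.18
tool_pos: [0.4699, -0.0816, 0.0772]
ee_rot: [0.0, 0.02, 1.0, -0.0]
contact_force: [0.5, 0.1, -0.0]
opening: 0.0007
grip_force: 0.0
```

Call:
{"fn": "arm_command", "kwargs": {"targets": [[[-0.008,0,0,0,0,0],[-0.01,0,0,0,0,0],[-0.014,0,0,0,0,0],[-0.018,0,0,0,0,0],[-0.02,0,0,0,0,0],[-0.02,0,0,0,0,0]]]}}

```text
time: 16.92
tool_pos: [0.5154, -0.0833, 0.0769]
ee_rot: [-0.0, 0.02, 1.0, -0.0]
contact_force: [-0.7, 0.2, 0.9]
opening: 0.0005
grip_force: 0.6
```

Call:
{"fn": "arm_command", "kwargs": {"targets": [[[-0.02,0,0,0,0,0],[-0.02,0,0,0,0,0],[-0.02,0,0,0,0,0],[-0.02,0,0,0,0,0],[-0.02,0,0,0,0,0],[-0.02,0,0,0,0,0],[-0.02,0,0,0,0,0],[-0.018,0,0,0,0,0],[-0.015,0,0,0,0,0],[-0.012,0,0,0,0,0]]]}}

```text
time: 18.18
tool_pos: [0.6075, -0.0871, 0.0769]
ee_rot: [-0.0, 0.02, 1.0, -0.0]
contact_force: [-1.7, 0.7, 0.6]
opening: 0.0004
grip_force: 0.6
```

```bash
python3 - <<'E'
from h import *
snap('wrist','w5.png')
p=np.load('unit.npy'); q=p[3]
plan(U(p,[-.13-.008,0,.077])[0],90+np.degrees(p[2]),4)
E
```

```text
at [ 0.6082 -0.0871  0.077 ] yawy 87.7 turn [-0.  0. -0.] t 18.23 j [-0.19  0.49  0.29  1.87 -0.19  0.8   1.74]
[[-0.019, 0.0001, 0.0, -0.0, 0.0001, -0.0001], [-0.019, 0.0001, 0.0, -0.0, 0.0001, -0.0001], [-0.019, 0.0001, 0.0, -0.0, 0.0001, -0.0001], [-0.019, 0.0001, 0.0, -0.0, 0.0001, -0.0001]] max 0.019 0.0001
```

View pics/w5.png

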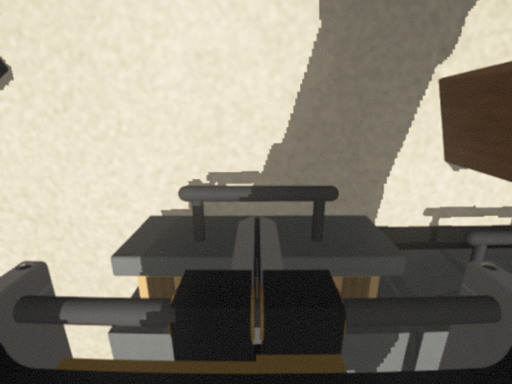

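The drawer follows the fingers (panel at rows 215–270, handle at row 193), with about 38 mm still to go.

Call:
{"fn": "arm_command", "kwargs": {"targets": [[[-0.012,0,0,0,0,0],[-0.012,0,0,0,0,0],[-0.012,0,0,0,0,0],[-0.012,0,0,0,0,0],[-0.01,0,0,0,0,0],[-0.008,0,0,0,0,0],[0,0,0,0,0,0]]]}}

```text
time: 19.1
tool_pos: [0.6405, -0.0884, 0.077]
ee_rot: [0.0, 0.02, 1.0, -0.0]
contact_force: [0.5, 0.4, -0.4]
opening: 0.0004
grip_force: 0.0
```

Call:
{"fn": "arm_command", "kwargs": {"targets": [[[-0.004,0,0,0,0,0],[-0.004,0,0,0,0,0],[-0.004,0,0,0,0,0],[0,0,0,0,0,0]]]}}

```text
time: 19.6
tool_pos: [0.6425, -0.0886, 0.0765]
ee_rot: [-0.003, 0.021, 1.0, 0.0]
contact_force: [-22.8, 2.4, 14.8]
opening: 0.0004
grip_force: 11.2
```

Call:
{"fn": "arm_command", "kwargs": {"targets": [[[-0.003,0,0,0,0,0],[0,0,0,0,0,0]]]}}

```text
time: 19.85
tool_pos: [0.6425, -0.0886, 0.0764]
ee_rot: [-0.005, 0.021, 1.0, 0.001]
contact_force: [-31.1, 3.6, 22.2]
opening: 0.0006
grip_force: 16.1
```

Call:
{"fn": "arm_command", "kwargs": {"targets": [[[0.007,0,0,0,0,0],[0.007,0,0,0,0,0],[0.004,0,0,0,0,0],[0,0,-0.03,0,0,0],[0,0,-0.08,0,0,0],[0,0,-0.1,0,0,0],[0,0,-0.06,0,0,0],[0,0,0,0,0,0],[0,0,0,0,0,0]]]}}

```text
time: 20.98
tool_pos: [0.6384, -0.0882, 0.2121]
ee_rot: [0.0, 0.02, 1.0, 0.0]
contact_force: [0.1, -0.7, -0.0]
opening: 0.0006
grip_force: 0.0
```

Call:
{"fn": "arm_command", "kwargs": {"targets": [[[0.1,0,0,0,0,0],[0.1,0,0,0,0,0],[0.08,0,0,0,0,0],[0,0,0,0,0,0],[0,0,0,0,0,0]]], "jaw": 0.5}}

```text
time: 21.6
tool_pos: [0.499, -0.0826, 0.2118]
ee_rot: [-0.0, 0.02, 1.0, -0.0]
contact_force: [0.1, 0.0, -0.5]
opening: 0.0455
grip_force: 0.0
```

```bash
python3 - <<'E'
from h import *
w=snap('wrist','w6.png')[:,:,::-1]; t=snap('top','t6.png')[90:270,165:340,::-1]
c=np.hstack([cv2.resize(w[:,:],(0,0),fx=.8,fy=.8)[:300],cv2.resize(t,(292,300),interpolation=cv2.INTER_CUBIC)])
cv2.imwrite('pics/c6.png',np.clip(c*1.4,0,255).astype(np.uint8)); print(c.shape)
for d in look_for('lock_grip','top')[:3]: print(d)
p=np.load('unit.npy'); plan(U(p,[-.085,0,.2])[0],90,4)
E
```

```text
(300, 702, 3)
at [ 0.4992 -0.0827  0.2116] yawy 87.7 turn [-0.  -0.  -2.3] t 21.75 j [-0.27  0.15  0.34  2.   -0.06  1.    1.63]
[[-0.1, 0.0001, 0.0057, -0.0001, -0.0001, -0.0097], [-0.1, -0.0009, 0.0058, -0.0001, -0.0001, -0.0097], [-0.0999, -0.0019, 0.0058, -0.0001, -0.0001, -0.0097], [-0.0999, -0.0029, 0.0058, -0.0001, -0.0001, -0.0097]] max 0.1 0.0097
```

View pics/c6.png

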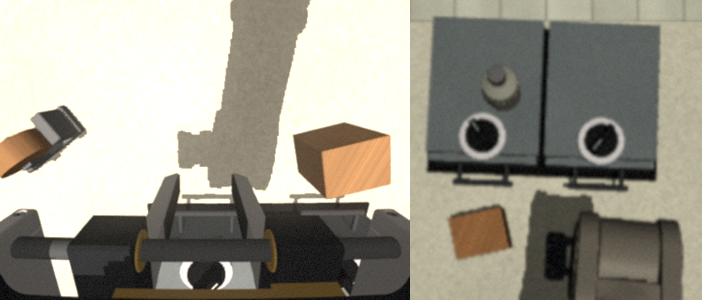

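The drawer is shut, flush like the twin's, and the carton and dispenser are unmoved. The lock mark shows at the bottom of the wrist view (about (266,356) in the full picture).

```bash
python3 - <<'E'
from h import *
np.set_printoptions(precision=4,suppress=True)
p=np.load('unit.npy'); K=U(p,[-.085,0,.143])[0]; print('K',K)
w=cv2.imread('pics/w6.png'); g=cv2.cvtColor(w,cv2.COLOR_BGR2GRAY)
c=proj('wrist',np.array([K,[K[0],K[1],.108]])); print('proj K',c)
x0,y0=c[0].round().astype(int)
sub=g[y0-22:y0+30,x0-25:x0+26]; print(sub.shape)
print('\n'.join(' '.join(f'{v:3d}' for v in r[::2]) for r in sub[::2]))
print(x0-25,y0-22)
E
```

```text
K [ 0.699  -0.0905  0.143 ]
proj K [[257.4266 365.1909]
 [257.3584 340.6789]]
(41, 51)
197  81  34  28  29  31  28  32  33  34  31  20  21  24  26  22  15  19  20  25  27  20  21  28  34 179
193  82  31  36  24  30  35  22  32  32  31  21  25  28  21  28  27  23  22  17  24  21  26  35  38 172
190 108  30  33  34  27  33  30  32  27  28  24  13  29  23  19  23  25  22  31  13  20  28  28  58 182
193 141  27  26  28  29  34  28  26  27  26  20  29  23  20  25  27  25  29  20  27  24  23  33  94 190
190 164  54  35  33  35  30  29  31  20  20  18  22  11  26  20  21  29  29  23  25  24  17  37 140 194
192 191 137  30  28  32  23  25  21  26  24  23  30  24  23  23  23  26  28  50  36  30  21  84 191 198
169 196 184 102  25  28  19  18  21  22  25  27  24  20  36  27  32  39  66 173 101  20  53 169 199 184
121 167 194 181  96  25  15  27  18  23  14  24  14  18  28  25  26  69 178 142  40  63 165 196 182 133
112 122 153 187 146  24  19  27  17  12  22  22  11  29  31  32  64 180 140  42  81 176 184 156 123 118
 85  87  82  94  95  34  41  41  41  38  39  36  43  42  43  42 110 122  42  
[... 478 characters left out ...]
  52  53  59  54  52  51  57  51  51  51  52  50  52  51  53  50  51
 38  42  42  44  40  42  42  41  38  43  43  42  44  33  39  38  45  39  41  31  39  42  36  42  34  39
 17  26  26  16  26  18  20  26  21  18  23  20  18  21  22  24  27  21  24  21  13  17  18  24  28  16
 16  13  25  20  27  22  34  29  16  30  28  22  20  22  13  17  20  29  24  13  16  22  22  25  17  28
 21  15  26  25  18  24  21  17  24  18  18  22  17  20  17  22  14  17  21  27  27  30  18  28  16   9
 20  17  16  28  22  20  18  22  20  17  17  18  18  14  25  10  24  27  26  29  19  24  19  25  31  13
 20  11  20  24  19  15  14  19  20  18  30  18  16  13  19  22  26  26  18  23  14  18  18  19  26  20
232 343
```

```bash
python3 - <<'E'
from h import *
np.set_printoptions(precision=4,suppress=True)
p=np.load('unit.npy'); K=U(p,[-.085,0,.143])[0]
A=atz('wrist',(270.5,354.5),.143);B=atz('wrist',(265.,360.),.143)
ang=lambda d:np.degrees(np.arctan2(d[1],d[0]))
print(A,B,'stripe',ang(A-B),'from K',ang(A-K),np.linalg.norm(A-K))
front=180+np.degrees(p[2]); print('joint est', np.radians(front-ang(A-B)), np.radians(front-ang(A-K)))
# ring centre from wrist: threshold white
w=cv2.imread('pics/w6.png').min(2); m=((w>150)).astype(np.uint8); m[:315]=0; m[:, :200]=0; m[:,310:]=0
ys,xs=np.where(m[:362]); P=np.array([atz('wrist',(x,y),.106)[:2] for x,y in zip(xs,ys)])
Aa=np.c_[2*P,np.ones(len(P))]; s=np.linalg.lstsq(Aa,(P**2).sum(1),rcond=None)[0]; print('ring',s[:2],np.sqrt(s[2]+s[0]**2+s[1]**2),len(P),P.min(0),P.max(0))
E
```

```text
[ 0.6835 -0.0752  0.143 ] [ 0.6915 -0.0816  0.143 ] stripe 141.12184772378538 from K 135.39088341377823 0.021819325942950316
joint est 0.6385569561989403 0.7385811527228501
ring [ 0.7029 -0.0907] 0.03680717024475621 512 [ 0.6795 -0.132 ] [ 0.7347 -0.0491]
```

```bash
python3 - <<'E'
from h import *
b=look_for('bottle','top')
print(b[0]['rect'], atz('top',((b[0]['rect'][0]+b[0]['rect'][2])/2,b[0]['rect'][3]),.105))
plan([.700,-.0900,.2],49,8)
E
```

```text
[208.6, 128.0, 229.2, 154.3] [0.75638025 0.08796142 0.105     ]
at [ 0.4991 -0.0827  0.2116] yawy 87.7 turn [-0.  -0.  38.7] t 21.8 j [-0.27  0.15  0.34  2.   -0.06  1.    1.63]
[[-0.0503, 0.0002, 0.0029, -0.0001, -0.0001, 0.0806], [-0.0501, 0.0045, 0.0029, -0.0001, -0.0001, 0.0806], [-0.0495, 0.0087, 0.0029, -0.0001, -0.0001, 0.0806], [-0.0486, 0.0128, 0.0029, -0.0001, -0.0001, 0.0806], [-0.0473, 0.0168, 0.0029, -0.0001, -0.0001, 0.0806], [-0.0458, 0.0208, 0.0029, -0.0001, -0.0001, 0.0806], [-0.0438, 0.0246, 0.0029, -0.0001, -0.0001, 0.0806], [-0.0416, 0.0282, 0.0029, -0.0001, -0.0001, 0.0806]] max 0.0503 0.0806
```

Call:
{"fn": "arm_command", "kwargs": {"targets": [[[-0.05,0,0.003,0,0,0.08],[-0.05,0.005,0.003,0,0,0.08],[-0.05,0.009,0.003,0,0,0.08],[-0.049,0.013,0.003,0,0,0.08],[-0.047,0.017,0.003,0,0,0.08],[-0.046,0.021,0.003,0,0,0.08],[-0.044,0.025,0.003,0,0,0.08],[-0.042,0.028,0.003,0,0,0.085],[0,0,0,0,0,0],[0,0,0,0,0,0]]], "jaw": 0.6}}

```text
time: 23.05
tool_pos: [0.6998, -0.0893, 0.1993]
ee_rot: [-0.0, 0.35, 0.937, -0.0]
contact_force: [-0.5, 0.7, 0.5]
opening: 0.0564
grip_force: 0.0
```

```bash
python3 - <<'E'
from h import *
plan([.700,-.0900,.127],49,1)
im=snap('wrist','w7.png'); s=snap('scene','s7.png')
a=cv2.resize(s[150:260,170:350,::-1],(540,330),interpolation=cv2.INTER_CUBIC); b=cv2.resize(im[200:,80:430,::-1],(540,270))
cv2.imwrite('pics/c7.png',np.clip(np.vstack([a,b])*1.3,0,255).astype(np.uint8))
E
```

```text
at [ 0.6998 -0.0893  0.1993] yawy 49.0 turn [-0.1 -0.   0. ] t 23.05 j [-0.27  0.52  0.45  1.56 -0.24  1.12  1.09]
[[-0.0013, -0.0007, 0.1447, -0.0011, -0.0006, 0.0004]] max 0.1447 0.0011
```

View pics/c7.png

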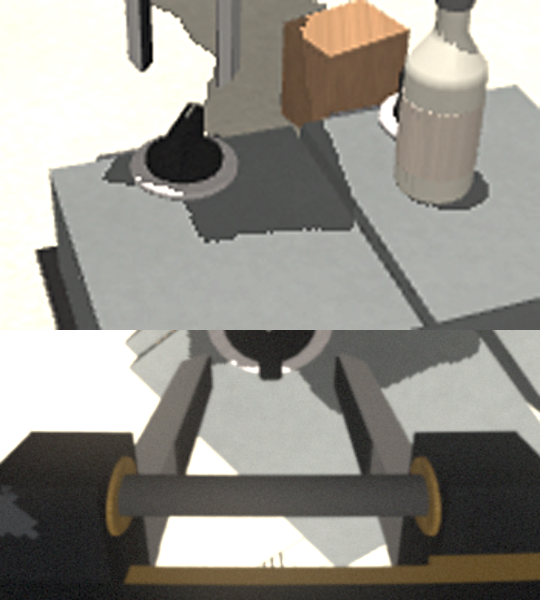

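The fingers straddle the bar: its end is at px 270, midway between the fingers at about 205 and 340, and its direction lies in the jaw plane. Lower and grip.

Call:
{"fn": "arm_command", "kwargs": {"targets": [[[-0.001,0,0.02,0,0,0],[0,0,0.03,0,0,0],[0,0,0.03,0,0,0],[0,0,0.03,0,0,0],[0,0,0.02,0,0,0],[0,0,0.014,0,0,0],[0,0,0,0,0,0],[0,0,0,0,0,0]]]}}

```text
time: 24.15
tool_pos: [0.7008, -0.0895, 0.1281]
ee_rot: [0.0, 0.35, 0.937, 0.0]
contact_force: [-0.4, 0.5, -0.9]
opening: 0.0565
grip_force: 0.0
```

Call:
{"fn": "arm_command", "kwargs": {"targets": [[[0,0,0,0,0,0],[0,0,0,0,0,0],[0,0,0,0,0,0],[0,0,0,0,0,0],[0,0,0,0,0,0],[0,0,0,0,0,0]]], "jaw": 0, "grip_force": 30}}

```text
time: 24.9
tool_pos: [0.6989, -0.0914, 0.1279]
ee_rot: [-0.001, 0.351, 0.936, -0.001]
contact_force: [-10.3, -6.1, 6.7]
opening: 0.0139
grip_force: 29.9
```

```bash
python3 - <<'E'
from h import *
s=readout.read_state(); print({k:np.round(s[k],3) for k in ('tool_pos','contact_force','ft_torque','opening','grip_force')})
E
```

```text
{'tool_pos': array([ 0.699, -0.091,  0.128]), 'contact_force': array([-10.322,  -6.137,   6.701]), 'ft_torque': array([-1.468,  2.484,  0.028]), 'opening': np.float64(0.014), 'grip_force': np.float64(29.874)}
```

Gripped with a 14 mm opening. I'll relieve the sideways offset and turn clockwise (+ about tool z).

Call:
{"fn": "arm_command", "kwargs": {"targets": [[[0,-0.0055,0,0,0,0],[0,0,0,0,0,0.05],[0,0,0,0,0,0.1],[0,0,0,0,0,0.1],[0,0,0,0,0,0.1],[0,0,0,0,0,0.1],[0,0,0,0,0,0.1],[0,0,0,0,0,0.1],[0,0,0,0,0,0.05],[0,0,0,0,0,0]]]}}

```text
time: 26.15
tool_pos: [0.6973, -0.0923, 0.1279]
ee_rot: [-0.001, 0.663, 0.748, -0.001]
contact_force: [-9.4, -1.7, 7.0]
opening: 0.0134
grip_force: 29.9
```

```bash
python3 - <<'E'
from h import *
s=readout.read_state(); print({k:np.round(s[k],3) for k in ('tool_pos','contact_force','ft_torque','opening','grip_force')})
plan([.7,-.09,.128],-56,8)
E
```

```text
{'tool_pos': array([ 0.697, -0.092,  0.128]), 'contact_force': array([-9.419, -1.736,  7.021]), 'ft_torque': array([-0.642,  2.632, -0.05 ]), 'opening': np.float64(0.013), 'grip_force': np.float64(29.89)}
at [ 0.6973 -0.0923  0.1279] yawy 6.9 turn [-0.1  0.1 62.9] t 26.15 j [-0.37  0.62  0.61  1.63 -0.4   1.02  0.48]
[[0.0005, 0.0007, -0.0, -0.0003, 0.0002, 0.131], [0.0006, 0.0007, -0.0, -0.0003, 0.0002, 0.131], [0.0007, 0.0006, -0.0, -0.0003, 0.0002, 0.131], [0.0008, 0.0005, -0.0, -0.0003, 0.0002, 0.131], [0.0008, 0.0004, -0.0, -0.0003, 0.0002, 0.131], [0.0008, 0.0002, -0.0, -0.0003, 0.0002, 0.131], [0.0009, 0.0001, -0.0, -0.0003, 0.0002, 0.131], [0.0009, 0.0, -0.0, -0.0003, 0.0002, 0.131]] max 0.0009 0.131
```

Call:
{"fn": "arm_command", "kwargs": {"targets": [[[0,-0.004,0,0,0,0.05],[0,0,0,0,0,0.12],[0,0,0,0,0,0.12],[0,0,0,0,0,0.12],[0,0,0,0,0,0.12],[0,0,0,0,0,0.12],[0,0,0,0,0,0.12],[0,0,0,0,0,0.1],[0,0,0,0,0,0.05],[0,0,0,0,0,0]]]}}

```text
time: 27.4
tool_pos: [0.6953, -0.0915, 0.1279]
ee_rot: [-0.001, 0.934, 0.356, -0.001]
contact_force: [-11.6, 3.0, 10.7]
opening: 0.0141
grip_force: 29.9
```

```bash
python3 - <<'E'
from h import *
s=readout.read_state(); print({k:np.round(s[k],3) for k in ('tool_pos','contact_force','ft_torque','opening','grip_force')})
plan([.7,-.09,.128],-56,1)
E
```

```text
{'tool_pos': array([ 0.695, -0.092,  0.128]), 'contact_force': array([-11.58 ,   2.953,  10.705]), 'ft_torque': array([ 0.468,  3.242, -0.033]), 'opening': np.float64(0.014), 'grip_force': np.float64(29.927)}
at [ 0.6953 -0.0915  0.1279] yawy -48.3 turn [-0.1  0.1  7.7] t 27.4 j [-0.51  0.7   0.84  1.65 -0.58  1.07 -0.33]
[[0.0091, 0.004, -0.0002, -0.0025, 0.0019, 0.1286]] max 0.0091 0.1286
```

Call:
{"fn": "arm_command", "kwargs": {"targets": [[[0,-0.004,0,0,0,0.04],[0,0,0,0,0,0.04],[0,0,0,0,0,0.04],[0,0,0,0,0,0.03],[0,0,0,0,0,0.02],[0,0,0,0,0,0]]]}}

```text
time: 28.15
tool_pos: [0.695, -0.0912, 0.128]
ee_rot: [0.0, 0.962, 0.272, -0.001]
contact_force: [-4.1, -4.3, 1.9]
opening: 0.0142
grip_force: 30.5
```

```bash
python3 - <<'E'
from h import *
s=readout.read_state(); print({k:np.round(s[k],3) for k in ('tool_pos','contact_force','ft_torque','opening','grip_force')})
plan([.7,-.09,.128],-56,1)
E
```

```text
{'tool_pos': array([ 0.695, -0.091,  0.128]), 'contact_force': array([-4.065, -4.274,  1.946]), 'ft_torque': array([-1.054,  1.088,  0.518]), 'opening': np.float64(0.014), 'grip_force': np.float64(30.498)}
at [ 0.695  -0.0912  0.128 ] yawy -58.5 turn [ 0.   0.1 -2.5] t 28.15 j [-0.53  0.72  0.89  1.65 -0.62  1.08 -0.48]
[[0.0098, 0.0033, -0.0001, 0.0005, 0.0013, -0.0409]] max 0.0098 0.0409
```

Call:
{"fn": "arm_command", "kwargs": {"targets": [[[0,0,0,0,0,0.04],[0,0,0,0,0,0.04],[0,0,0,0,0,0.02],[0,0,0,0,0,0]]]}}

```text
time: 28.65
tool_pos: [0.6955, -0.0908, 0.128]
ee_rot: [0.0, 0.975, 0.221, -0.0]
contact_force: [-0.9, -4.8, 0.7]
opening: 0.0155
grip_force: 32.6
```

```bash
python3 - <<'E'
from h import *
s=readout.read_state(); print({k:np.round(s[k],3) for k in ('tool_pos','contact_force','ft_torque','opening','grip_force')})
plan([.7,-.09,.128],-56,1)
E
```

```text
{'tool_pos': array([ 0.695, -0.091,  0.128]), 'contact_force': array([-0.947, -4.833,  0.662]), 'ft_torque': array([-1.188,  0.648,  0.732]), 'opening': np.float64(0.016), 'grip_force': np.float64(32.556)}
at [ 0.6955 -0.0908  0.128 ] yawy -64.5 turn [ 0.   0.  -8.5] t 28.65 j [-0.55  0.73  0.91  1.65 -0.64  1.09 -0.57]
[[0.0089, 0.0025, 0.0, 0.0008, 0.0005, -0.141]] max 0.0089 0.141
```

The fingers are now slipping on the bar with rising torque, so the knob is at its end stop. Release and lift.

Call:
{"fn": "arm_command", "kwargs": {"targets": [[[0,0,0,0,0,0],[0,0,0,0,0,0],[0,0,0,0,0,0],[0,0,0,0,0,0],[0,0,0,0,0,0]]], "jaw": 0.55}}

```text
time: 29.28
tool_pos: [0.6955, -0.0902, 0.128]
ee_rot: [-0.0, 0.975, 0.221, -0.0]
contact_force: [1.0, -1.1, -0.6]
opening: 0.0515
grip_force: 0.0
```

Call:
{"fn": "arm_command", "kwargs": {"targets": [[[0,0,-0.03,0,0,0],[0,0,-0.06,0,0,0],[0,0,-0.08,0,0,0],[0,0,-0.08,0,0,0],[0,0,-0.08,0,0,0],[0,0,-0.03,0,0,0],[0,0,0,0,0,0]]]}}

```text
time: 30.15
tool_pos: [0.6957, -0.0904, 0.3089]
ee_rot: [0.0, 0.975, 0.221, 0.001]
contact_force: [-0.6, 0.6, -0.8]
opening: 0.0515
grip_force: 0.0
```

```bash
python3 - <<'E'
from h import *
plan([.5,-.083,.3],-30,9)
E
```

```text
at [ 0.6957 -0.0904  0.3089] yawy -64.4 turn [  0.   -0.1 -34.4] t 30.15 j [-0.6   0.59  1.03  1.46 -0.51  1.38 -0.67]
[[-0.0385, -0.0203, 0.0019, 0.0001, -0.0001, -0.0638], [-0.0371, -0.0228, 0.0019, 0.0001, -0.0001, -0.0638], [-0.0355, -0.0252, 0.0019, 0.0001, -0.0001, -0.0638], [-0.0337, -0.0275, 0.0019, 0.0001, -0.0001, -0.0638], [-0.0318, -0.0297, 0.0019, 0.0001, -0.0001, -0.0638], [-0.0298, -0.0318, 0.0019, 0.0001, -0.0001, -0.0638], [-0.0276, -0.0337, 0.002, 0.0001, -0.0001, -0.0638], [-0.0253, -0.0354, 0.002, 0.0001, -0.0001, -0.0638], [-0.0228, -0.037, 0.002, 0.0001, -0.0001, -0.0638]] max 0.0385 0.0638
```

Call:
{"fn": "arm_command", "kwargs": {"targets": [[[-0.039,-0.02,0.002,0,0,-0.064],[-0.037,-0.023,0.002,0,0,-0.064],[-0.036,-0.025,0.002,0,0,-0.064],[-0.034,-0.028,0.002,0,0,-0.064],[-0.032,-0.03,0.002,0,0,-0.064],[-0.03,-0.032,0.002,0,0,-0.064],[-0.028,-0.034,0.002,0,0,-0.064],[-0.025,-0.035,0.002,0,0,-0.064],[-0.023,-0.037,0.002,0,0,-0.064],[0,0,0,0,0,0]]]}}

```text
time: 31.4
tool_pos: [0.4974, -0.0828, 0.2981]
ee_rot: [-0.001, 0.865, 0.502, 0.0]
contact_force: [0.8, 0.6, 1.2]
opening: 0.0517
grip_force: 0.0
```

```bash
python3 - <<'E'
from h import *
n=10
ims=[eyes.grab_frame('top').astype(float) for _ in range(n)]
im=np.mean(ims,0); cv2.imwrite('pics/t9.png',im[:,:,::-1])
g=im.mean(2); old=cv2.imread('pics/t2.png').mean(2)
for name,(x,y) in (('lock',(279,174)),('twin',(208,171))):
    print(name); print(g[y-8:y+9,x-9:x+10].round().astype(int))
x,y=208,171; print('twin before'); print(old[y-8:y+9,x-9:x+10].round().astype(int))
for a,b in (('carton',.5),('bottle',0),('dispenser',0),('unit_drawer0_handle',0),('scanner',0)): print(a,[(np.round(d['rect'],1).tolist(),round(d['score'],2)) for d in look_for(a,'top')[:2]])
E
```

```text
lock
[[132 113  78  50  35  52  74  49  20  13  13  15  17  23  36  62 102 127
  135]
 [126  86  43  18  16  45  79  60  32  16  12  13  14  15  17  32  68 105
  127]
 [113  66  25   7   8  27  55  58  48  27  14  13  15  14  13  18  35  68
  105]
 [ 91  46  19   8   5  12  28  49  61  41  18  12  12  14  15  15  19  34
   73]
 [ 69  29  14  10   4   6  12  35  58  49  25  13  12  15  16  16  16  19
   49]
 [ 55  22  15  13   8   5   6  20  38  41  26  14  11  14  15  15  15  16
   35]
 [ 47  21  16  15  12  10   6   8  18  24  19  13  10  13  13  15  15  14
   30]
 [ 39  18  15  16  14  12   7   4   9  14  15  13  12  11  13  15  15  16
   28]
 [ 32  17  16  16  15  14  10   7   4   9  13  14  13  11  12  14  15  16
   24]
 [ 36  18  16  15  15  15  14  10   6   8  12  14  14  13  11  14  13  17
   29]
 [ 47  20  15  15  15  16  16  13   7   6   7  14  14  13  11  11  13  16
   37]
 [ 60  25  16  16  15  17  16  15  11   6   6  12  14  13  10  10  11  17
   50]
 [ 76  34  18  16  16  18  16  15  14  10   4   6  11  14  14  13  13  26
   68]
 [ 99  58  29  17  17  16  16  17  16  14 
[... 2760 characters left out ...]
  12  14  11  10  15  11  13   9  15  25  59
   98]
 [ 99  61  33  18  12  14  18  16  16  15  14  11  10   9   3  17  46  85
  117]
 [118  96  66  39  18  14  14  14  14  15  13   6   3  11  20  46  83 114
  129]
 [129 121 101  73  45  32  20  18  14  16  15  15  13  30  53  84 116 129
  131]]
carton [([189.8, 214.4, 225.3, 246.8], 0.97), ([210.3, 125.2, 228.9, 155.2], 0.32)]
bottle [([208.6, 128.8, 229.9, 158.4], 0.96), ([199.2, 158.6, 214.5, 181.6], 0.15)]
dispenser [([342.0, 222.5, 389.0, 259.4], 0.61)]
unit_drawer0_handle [([249.1, 187.0, 308.4, 206.8], 0.85)]
scanner [][ WARN:0@8.287] global loadsave.cpp:1063 imwrite_ Unsupported depth image for selected encoder is fallbacked to CV_8U.
```

The lock mark is now at the same angle as the locked twin's. The drawer is shut and the bystanders have not moved.

```bash
python3 -c "
from workcell import bot
print(bot.job_done())"
```

```text
the job is handed in; nothing more can be done
None
```

The job is handed in at about 32 s of the 69 s allowed: the scanner is in the drawer, the drawer was pushed to its end stop, and the lock knob was then turned clockwise to its end stop; the last top view shows the twin's lock, carton, bottle and dispenser where they started.

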